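Kit the power supply parts into their nests

TASK

Put each of the four loose power supply parts into the blue nest made for it: the large and the small capacitor each into the plain round recess of its own size, the wound ring choke over the post in the round recess that has one, and the finned heat sink lengthways into the oblong recess. Each must stand upright, fully down on the floor of its recess; lower the parts in and set them down, do not drop them. Leave the solder reel and the white bottle where they are.

Things in the scene. Friction and masses are not known exactly. Their poses are not given: they have to be found in the camera images.
- large_capacitor: Large can capacitor: upright black cylinder with a bare aluminium top, 40 mm diameter, 55 mm high. Stands loose on the bench, upright. Origin: centre of its underside; z up. Weighs about 90 g.
- small_capacitor: Small can capacitor: upright black cylinder with a bare aluminium top, 26 mm diameter, 40 mm high. Stands loose on the bench, upright. Origin: centre of its underside; z up. Weighs about 35 g.
- choke: Ring choke: dark ring wound with copper, lying flat, outer diameter 50 mm, hole 24 mm right through (about 22 mm free inside the winding), 28 mm high. Stands loose on the bench, upright. Origin: centre of its underside; z up. Weighs about 120 g. Rigid; may be gripped across its outside.
- heat_sink: Finned aluminium heat sink, 66 mm long (x) by 34 mm wide (y) by 30 mm high, flat base 6 mm thick underneath, six upright fins along x; the outer fins are its flat long sides, good to grip across y anywhere along their height. Stands loose on the bench, upright. Origin: centre of its underside; z up. Weighs about 120 g. Either way round is right.
- large_capacitor_nest: Nest of the large capacitor: 86 x 86 mm block with a plain round recess of 54 mm diameter, no post. Fixed, blue like the other nests, 9 mm high; the recess is central, 5 mm deep, its dark floor 4 mm above the bench. Origin: centre of the underside, on the bench; x, y along its sides, z up; turned up to 35 degrees.
- small_capacitor_nest: Nest of the small capacitor: 72 x 72 mm block with a plain round recess of 40 mm diameter, no post. Fixed, blue like the other nests, 9 mm high; the recess is central, 5 mm deep, its dark floor 4 mm above the bench. Origin: centre of the underside, on the bench; x, y along its sides, z up; turned up to 35 degrees.
- choke_nest: Nest of the choke: 92 x 92 mm block with a round recess of 64 mm diameter, with a 10 mm post in its middle, top 18 mm above the bench. Fixed, blue like the other nests, 9 mm high; the recess is central, 5 mm deep, its dark floor 4 mm above the bench. Origin: centre of the underside, on the bench; x, y along its sides, z up; turned up to 35 degrees.
- heat_sink_nest: Nest of the heat sink: 106 (x) by 74 (y) mm block with an oblong recess 80 mm (x) by 48 mm (y). Fixed, blue like the other nests, 9 mm high; the recess is central, 5 mm deep, its dark floor 4 mm above the bench. Origin: centre of the underside, on the bench; x, y along its sides, z up; turned up to 35 degrees.
- solder_reel: Bystander: bare metal solder reel standing on its flange among the nests, flanges 50 mm diameter, waist 36 mm, 44 mm high. Loose; origin at the centre of its underside. Not to be disturbed.
- flux_bottle: Bystander: white plastic bottle with a black cap, 48 mm diameter, 120 mm high, standing loose among the nests; origin at the centre of its underside. Not to be disturbed.

How it is judged:
By the outcome, as a careful person would: the job done as asked, in the order asked, and still so for the second after the job is handed in, with the robot touching nothing.
It also fails if it takes over 109 s, if anything falls off the work surface, if the arm or the gripper's body presses on something with over 40 N, if the wrist force passes 120 N, or if a joint passes its speed limit or range.

ROBOT

A 7-joint arm with a two-finger parallel gripper is mounted at the origin on the work surface. World frame = base frame: x ahead of the robot, y to its left, z up, the work surface at z = 0. Lengths are in m, angles in rad, forces in N, time in s.
With the tool pointing down it reaches from about 0.35 to 0.775 m from the base axis. Payload 3.1 kg.
Tool frame: the origin (TCP) lies at the very end of the fingers, on their centre line; the grasp point (between the pads) lies 19 mm behind it; z points along the fingers, y is the line along which they close (so a half turn about z gives the same grasp; the last joint's range is limited). The gripper opens to 85 mm and grips with 20 to 120 N. Pads are 22 mm wide; open, the fingers measure 114 mm over their backs; the gripper's body (76 mm by 85 mm) begins 54 mm behind the grasp point. The pads swing forward as they close: fully open they stand 13 mm farther back than shut.
Start: joints at [1.118, 0.311, 0.014, 1.512, -0.004, 1.319, -0.027], TCP at [0.22, -0.504, 0.231] pointing down, gripper open.
Joint ranges: [-2.7, 2.7], [-0.3, 1.91], [-1.27, 1.3], [0.12, 2.57], [-1.44, 4.58], [0.2, 2.03], [-3.05, 3.05]. Speed limits (rad/s): [2.79, 2.79, 3.14, 3.14, 3.14, 3.14, 3.14].

INTERFACE

Orientations are given as a 3x3 rotation matrix whose columns are the frame's x, y, z axes.
In Python, from bench import r gives the robot as it stands.
- The arm moves only by the shell command python3 -m crank 'ROWS' [FORCE]. ROWS is rows parted by semicolons, their numbers by spaces, 1 to 12 of them, each of 7 numbers: a rotation vector rx, ry, rz in rad, then dx, dy, dz in m, then the opening from 0.0 (shut) to 1.0 (fully open); each row shifts and turns the commanded pose from where the row before left it, along the tool's axes as they then stand; what a row does not reach is not made up. A row lasts 1/12 s, in which the tool goes at most 0.0417 m and 0.125 rad, less where a joint would pass 70% of its speed; a pose out of reach is approached as far as the arm can. The fingers move at their own pace and stop on an object; FORCE is the grip in N (left out, the last holds). Time passes only in rows, so rows that do not move let the fingers close. It prints the time, the measured TCP pose, the force, the opening and the grip force at its end.
- r.observe(): the state, without advancing time (a new reading comes with each control period).
- r.get_image(name): name is "scene" or "top" or "wrist"; returns the picture (480x640x3 uint8, red, green, blue); there is no depth.
- r.camera_model(name): a dict with "mtx" (3x3 intrinsics, pixels), "k1" (the pictures are not rectified: a ray, as slopes to the right and down, at radius r is drawn at 1 + k1 r^2 times it, then the intrinsics apply), "position" and "rotation" of the camera in the world; the wrist camera has in their place "T_tool_cam" (4x4, takes a point from camera to tool coordinates, whose origin is the TCP and whose axes are the flange's). Camera axes: x right, y down, z forward; pixel columns grow to the right and rows downward; lengths in m; the calibration is good to about 2 mm. A picture is of the moment at which its call begins: read the wrist's pose just before it. camera_model takes no time and is no camera call.
- r.sign_off(): hands the job in; it is judged then, once.
The state is a dict: "t": time; "joint_pos": joint angles; "dq": joint speeds; "joint_efforts": joint torques, N m; "position": TCP position; "orientation": TCP orientation; "contact_force": force on the tool from outside, world axes, zero at the start; "torque": the same for the moment, N m; "width": opening from 0.0 (shut) to 1.0 (fully open); "gripper_force": force on a finger pad.
Only numpy, scipy, OpenCV 4.12 (cv2) and the standard library are available. Lean on these libraries where they do the work, as an engineer would, in place of code of your own. Each camera call takes 0.05 s, during which the arm holds its last target. There are 200 camera calls.

## Working session

There is one attempt and no reset: what is moved stays moved. The work goes in short steps, Python scripts to look and compute and a shell command to move; the robot and the scene stay as the last step left them, time stands still between calls to the robot, and variables do not carry over. Pictures are saved under pics/ and viewed, at most 14 in all, crops included, and the job is handed in when it is done.

```bash
ls; mkdir -p pics; python3 - <<'E'
from bench import r
import cv2,numpy as np
o=r.observe(); print(o['t'],o['position'],np.round(o['orientation'],3).tolist(),o['width'])
for n in("top","scene","wrist"):
    cv2.imwrite(f"pics/{n}0.png",r.get_image(n)[:,:,::-1]); m=r.camera_model(n)
    print(n,{k:np.round(v,4).tolist() for k,v in m.items()})
E
```

```text
pics
0.0 [ 0.21936718 -0.50356819  0.23023455] [[0.917, 0.399, -0.001], [0.399, -0.917, 0.002], [-0.0, -0.002, -1.0]] 0.9991196425598342
top {'mtx': [[585.6487, 0.0, 312.6072], [0.0, 585.6487, 237.4122], [0.0, 0.0, 1.0]], 'k1': -0.0123, 'position': [0.3183, -0.0162, 1.3074], 'rotation': [[-0.0046, -0.9837, 0.1795], [-1.0, 0.006, 0.0075], [-0.0085, -0.1794, -0.9837]]}
scene {'mtx': [[470.2911, 0.0, 322.7649], [0.0, 470.2911, 233.4771], [0.0, 0.0, 1.0]], 'k1': -0.1051, 'position': [0.9352, 0.3887, 0.8903], 'rotation': [[-0.6907, 0.5976, -0.4071], [0.7231, 0.5746, -0.3832], [0.0049, -0.5591, -0.8291]]}
wrist {'mtx': [[339.5926, 0.0, 323.7354], [0.0, 339.5926, 239.6055], [0.0, 0.0, 1.0]], 'k1': 0.006, 'T_tool_cam': [[0.001, -0.9602, -0.2792, 0.07], [1.0, 0.0008, 0.0006, -0.0002], [-0.0004, -0.2792, 0.9602, -0.1431], [0.0, 0.0, 0.0, 1.0]]}
```

View pics/top0.png

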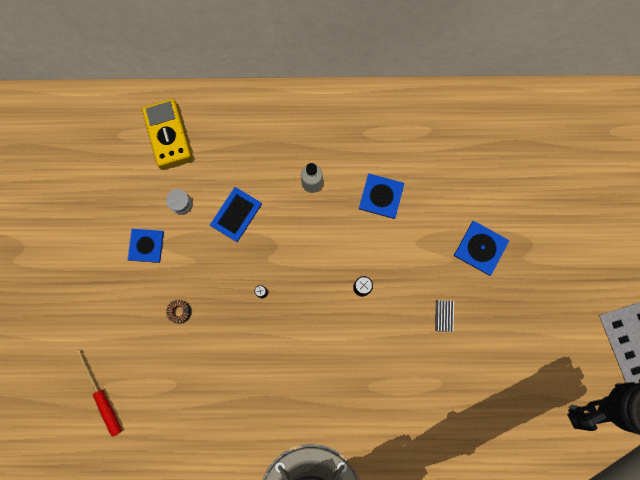

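View pics/scene0.png

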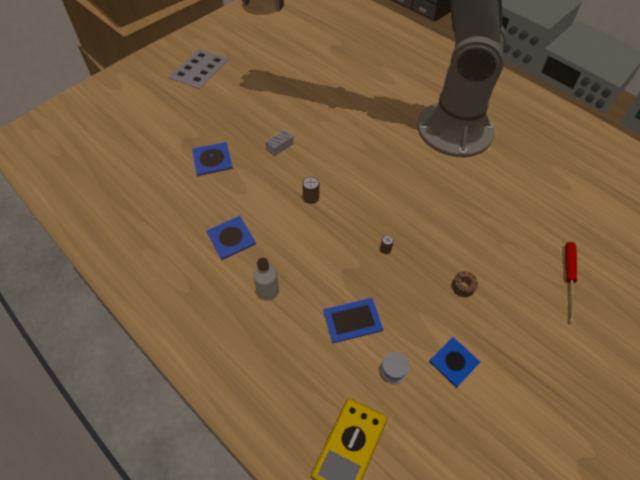

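The top view shows these parts: large cap (363,286), small cap (261,291), choke (178,311), heat sink (445,316). It shows these nests: large (382,196), choke (482,248), heat sink (236,214), small (146,245). The reel is at (179,201) and the bottle at (312,177). The scene view shows all of them too, with large cap (311,188), small cap (387,243), choke (465,284) and heat sink (279,142).

```bash
cat > h.py <<'E'
from bench import r
import cv2,numpy as np
def cam(n,o=None):
    m=r.camera_model(n)
    if n!="wrist": return m["mtx"],m["k1"],np.array(m["position"]),np.array(m["rotation"])
    T=np.array(m["T_tool_cam"]);R=np.array(o["orientation"])
    return m["mtx"],m["k1"],np.array(o["position"])+R@T[:3,3],R@T[:3,:3]
def rays(c,px):
    p=cv2.undistortPoints(np.float64(px).reshape(-1,1,2),np.array(c[0]),np.array([c[1],0,0,0.]))[:,0]
    return np.c_[p,np.ones(len(p))]@c[3].T
def cast(c,px,z):
    d=rays(c,px); return c[2]+d*((z-c[2][2])/d[:,2])[:,None]
def tri(c1,p1,c2,p2):
    """midpoint of closest approach, and gap"""
    a,b=rays(c1,[p1])[0],rays(c2,[p2])[0]
    s=np.linalg.lstsq(np.c_[a,-b],c2[2]-c1[2],rcond=None)[0]
    u,v=c1[2]+s[0]*a,c2[2]+s[1]*b
    return (u+v)/2,np.linalg.norm(u-v)
def masks(im):
    hsv=cv2.cvtColor(im,cv2.COLOR_RGB2HSV); H,S,V=cv2.split(hsv)
    blue=((H>100)&(H<130)&(S>120)&(V>60)).astype(np.uint8)
    dark=(V<70).astype(np.uint8)
    grey=((S<60)&(V>110)).astype(np.uint8)
    wood=((H>8)&(H<25)&(S>80)&(V>95)).astype(np.uint8)
    return dict(blue=blue,dark=dark,grey=grey,part=1-wood)
def blobs(m,lo=15,hi=1e6):
    cs=cv2.findContours(m,cv2.RETR_EXTERNAL,cv2.CHAIN_APPROX_NONE)[0]
    return [c for c in cs if lo<=cv2.contourArea(c)<=hi]
def cen(c):
    m=cv2.moments(c); return np.array([m["m10"],m["m01"]])/m["m00"]
E
python3 - <<'E'
from h import *
T,S=cam("top"),cam("scene")
I={n:cv2.imread(f"pics/{n}0.png")[:,:,::-1].copy() for n in("top","scene")}
M={n:masks(I[n]) for n in I}
near={"Lc":((363,286),(311,184)),"Sc":((261,291),(387,240)),"ch":((178,311),(465,282)),"hs":((445,316),(279,142))}
nests={"L":((382,196),(231,237)),"S":((146,245),(455,361)),"C":((482,248),(212,158)),"H":((236,214),(352,320))}
def pick(cs,p): return min(cs,key=lambda c:np.linalg.norm(c.reshape(-1,2).mean(0)-p))
for k,(a,b) in nests.items():
    A,B=[pick(blobs(M[n]["blue"],200),p) for n,p in(("top",a),("scene",b))]
    rt=cv2.minAreaRect(np.float32(cast(T,A.reshape(-1,2),.009)[:,:2])*1000)
    fl=[]
    for n,bl in(("top",A),("scene",B)):
        ins=np.zeros((480,640),np.uint8); cv2.drawContours(ins,[bl],-1,1,-1)
        ins=cv2.erode(ins,np.ones((3,3)))
        fl.append(cen(max(blobs(((ins>0)&(M[n]["blue"]==0)).astype(np.uint8)),key=cv2.contourArea)))
    p,g=tri(T,fl[0],S,fl[1])
    print(k,"block top tri",tri(T,cen(A),S,cen(B))[0].round(4),"rect",np.round(rt[0],1),np.round(rt[1],1),round(rt[2],1),"floor tri",p.round(4),round(g,4),"cast",cast(T,[fl[0]],.004)[0].round(4))
for k,(a,b) in near.items():
    key="grey" if k in("Lc","Sc","hs") else "part"
    q=[]
    for n,p in(("top",a),("scene",b)):
        m=cv2.morphologyEx(M[n][key],cv2.MORPH_CLOSE,np.ones((5,5)))
        q.append(pick(blobs(m,20,3000),p))
    p,g=tri(T,cen(q[0]),S,cen(q[1]))
    z=dict(Lc=.055,Sc=.04,ch=.028,hs=.03)[k]
    rt=cv2.minAreaRect(np.float32(cast(T,q[0].reshape(-1,2),z)[:,:2])*1000)
    print(k,cen(q[0]).round(1),cen(q[1]).round(1),"tri",p.round(4),round(g,4),"rect",np.round(rt[0],1),np.round(rt[1],1),round(rt[2],1))
for n,p,z in(("reel",(178,200),.044),("bottle",(311,169),.12)): print(n,cast(T,[p],z)[0].round(3))
E
```

```text
L block top tri [ 0.6525 -0.1638  0.0063] rect [ 651.9 -163.1] [85.7 86.7] 74.1 floor tri [ 0.6522 -0.1637  0.0085] 0.0009 cast [ 0.653  -0.1639  0.004 ]
S block top tri [0.5405 0.3722 0.0054] rect [540.1 371.3] [73.  71.9] 85.6 floor tri [0.5404 0.3718 0.0088] 0.0003 cast [0.5411 0.3734 0.004 ]
C block top tri [ 0.5303 -0.3854  0.0075] rect [ 530.2 -384.6] [92.2 92.7] 59.7 floor tri [ 0.5303 -0.3852  0.0095] 0.0011 cast [ 0.5308 -0.3863  0.004 ]
H block top tri [0.6115 0.169  0.0055] rect [611.1 168.6] [ 75.1 105.7] 57.8 floor tri [0.6114 0.1687 0.0076] 0.001 cast [0.612  0.1696 0.004 ]
Lc [363.4 284.7] [310.4 182.1] tri [ 0.443  -0.1148  0.0584] 0.0005 rect [ 443.7 -115.1] [32.1 32.3] 89.0
Sc [259.6 290.6] [387.5 239.4] tri [0.4331 0.1084 0.0427] 0.0004 rect [433.4 109.1] [19.7 19.5] 89.7
ch [178.9 311.3] [463.7 284.3] tri [0.3909 0.2888 0.0129] 0.0003 rect [390.4 285.6] [52.7 48.9] 76.0
hs [445.5 315.6] [310.4 182.1] tri [ 0.3566 -0.2781 -0.1239] 0.1097 rect [ 378.  -293.1] [32.5 66.6] 87.6
reel [0.635 0.293 0.044]
bottle [ 0.681 -0.004  0.12 ]
```

The part and nest positions agree between both views, and the measured heights match the text to about 3 mm. I'll take the large capacitor first.

```bash
cat > go.py <<'E'
# usage: go.py x y z psi_deg : tool-axis step from the present pose (yaw about tool z, given separately)
import sys; from h import *
x,y,z,psi=map(float,sys.argv[1:]); o=r.observe(); R=np.array(o["orientation"]); p=np.array(o["position"])
c,s=np.cos(np.radians(psi)),np.sin(np.radians(psi)); G=np.array([[c,s,0],[s,-c,0],[0,0,-1]])
print("t",o["t"],"p",p.round(4),"psi",np.degrees(np.arctan2(R[1,0],R[0,0])).round(1))
print("rotvec",cv2.Rodrigues(R.T@G)[0].ravel().round(4))
d=np.array([x,y,z])-p
print("d before turn",(R.T@d).round(4),"after turn",(G.T@d).round(4),"rows>=",np.ceil(np.linalg.norm(d)/.0417))
E
python3 -m crank '0 0 0 .03 -.0222 0 1;0 0 0 .03 -.0222 0 1;0 0 0 .03 -.0222 0 1;0 0 0 .03 -.0222 0 1;0 0 0 .03 -.0222 0 1;0 0 0 .03 -.0222 0 1;0 0 0 .03 -.0222 0 1;0 0 0 .03 -.0222 0 1;0 0 0 .03 -.0222 0 1;0 0 0 .03 -.0222 0 1;0 0 0 .03 -.0222 0 1;0 0 0 .03 -.0222 0 1' 40
python3 - <<'E'
from h import *
o=r.observe(); im=r.get_image("wrist"); cv2.imwrite("pics/w1.png",im[:,:,::-1])
c=cam("wrist",o); m=masks(im)
for b in blobs(m["grey"],150,6000):
    q=cv2.minEnclosingCircle(np.float32(cast(c,b.reshape(-1,2),.055)[:,:2]))
    print(cen(b).round(1),cv2.contourArea(b),cast(c,[cen(b)],.055)[0].round(4),np.round(q[1],4), "tri w/ top", tri(cam("top"),(363.4,284.7),c,cen(b)))
E
python3 go.py .443 -.115 .02 23.5
```

```text
t: 1.15
position: [0.4436, -0.1145, 0.2312]
orientation: [[0.917, 0.399, -0.0], [0.399, -0.917, -0.0], [-0.0, 0.0, -1.0]]
contact_force: [0.4, 0.2, -0.3]
width: 1.003
gripper_force: 0.0
[324.2 218.3] 893.5 [ 0.4424 -0.1155  0.055 ] 0.017 tri w/ top (array([ 0.44299296, -0.11495956,  0.05788522]), np.float64(0.0005468314541462103))
[100.1 130.8] 475.5 [0.4355 0.0999 0.055 ] 0.0113 tri w/ top (array([ 0.45648866, -0.07490278,  0.3191502 ]), np.float64(0.0878162106299882))
t 1.2 p [ 0.4478 -0.1047  0.2315] psi 24.3
rotvec [-0.0048 -0.007   0.0135]
d before turn [-0.0101  0.0084  0.2114] after turn [-0.0085  0.0075  0.2115] rows>= 6.0
```

View pics/w1.png

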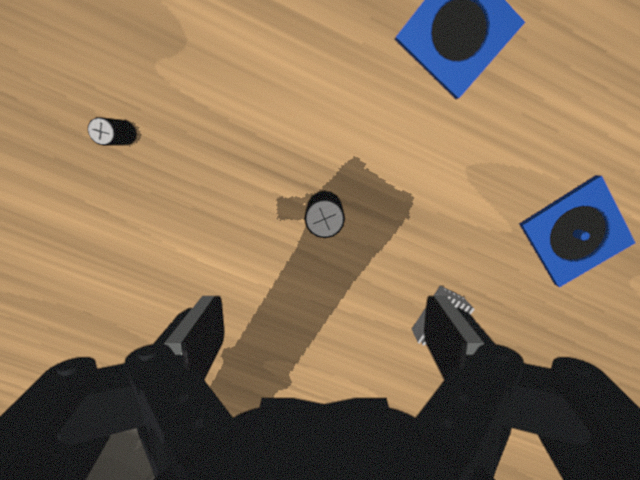

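The wrist view shows the large cap at (324,218), centred between the open fingers. It triangulates to (.443,-.115) with its top at .058. The arm was still settling in that frame, so I'll add still rows.

```bash
python3 -m crank '0 0 0 0 0 .036 1;0 0 0 0 0 .036 1;0 0 0 0 0 .036 1;0 0 0 0 0 .036 1;0 0 0 0 0 .024 1;0 0 0 0 0 .014 1;0 0 0 0 0 .014 1;0 0 0 0 0 .014 1;0 0 0 0 0 0 1;0 0 0 0 0 0 1'
python3 go.py .443 -.115 .02 23.5
```

```text
t: 2.03
position: [0.4424, -0.1162, 0.0207]
orientation: [[0.917, 0.399, -0.002], [0.399, -0.917, 0.001], [-0.002, -0.001, -1.0]]
contact_force: [-0.9, 0.6, 0.1]
width: 0.999
gripper_force: 0.0
t 2.0333 p [ 0.4424 -0.1162  0.0207] psi 23.5
rotvec [-0.0015  0.0018  0.0007]
d before turn [ 0.001  -0.0009  0.0007] after turn [ 0.001  -0.0009  0.0007] rows>= 1.0
```

Close, check the grip, and then lift.

```bash
python3 -m crank '0 0 0 0 0 0 0;0 0 0 0 0 0 0;0 0 0 0 0 0 0;0 0 0 0 0 0 0;0 0 0 0 0 0 0;0 0 0 0 0 0 0;0 0 0 0 0 0 0;0 0 0 0 0 0 0' 40
python3 -m crank '0 0 0 0 0 -.01 0;0 0 0 0 0 -.03 0;0 0 0 0 0 -.03 0;0 0 0 0 0 -.02 0;0 0 0 0 0 0 0;0 0 0 0 0 0 0'
python3 go.py .652 -.1635 .11 23.5
```

```text
t: 2.7
position: [0.4441, -0.1164, 0.0223]
orientation: [[0.917, 0.399, 0.002], [0.399, -0.917, -0.001], [0.001, 0.001, -1.0]]
contact_force: [-2.1, 1.2, 6.5]
width: 0.457
gripper_force: 40.2
t: 3.2
position: [0.4442, -0.1165, 0.1127]
orientation: [[0.917, 0.399, 0.003], [0.399, -0.917, -0.001], [0.002, 0.002, -1.0]]
contact_force: [-0.3, -0.7, -1.5]
width: 0.46
gripper_force: 40.5
t 3.2 p [ 0.4442 -0.1165  0.1127] psi 23.5
rotvec [ 0.0023 -0.0023  0.0007]
d before turn [0.1717 0.1261 0.0033] after turn [0.1718 0.126  0.0027] rows>= 6.0
```

```bash
python3 -m crank '0 0 0 .0245 .018 0 0;0 0 0 .0245 .018 0 0;0 0 0 .0245 .018 0 0;0 0 0 .0245 .018 0 0;0 0 0 .0245 .018 0 0;0 0 0 .0245 .018 0 0;0 0 0 .0245 .018 0 0;0 0 0 0 0 0 0;0 0 0 0 0 0 0;0 0 0 0 0 0 0'
python3 go.py .652 -.1635 .0255 23.5
python3 - <<'E'
from h import *
o=r.observe(); im=r.get_image("wrist"); cv2.imwrite("pics/w2.png",im[:,:,::-1])
c=cam("wrist",o)
b=max(blobs(masks(im)["blue"],1000),key=cv2.contourArea)
rt=cv2.minAreaRect(np.float32(cast(c,b.reshape(-1,2),.009)[:,:2])*1000); print(rt)
E
```

```text
t: 4.03
position: [0.6491, -0.1627, 0.1091]
orientation: [[0.917, 0.4, -0.005], [0.4, -0.917, 0.001], [-0.004, -0.003, -1.0]]
contact_force: [-0.6, 0.9, -1.5]
width: 0.452
gripper_force: 40.6
t 4.0333 p [ 0.6491 -0.1627  0.1091] psi 23.6
rotvec [-0.0029  0.0039  0.0011]
d before turn [0.0027 0.0021 0.0835] after turn [0.0024 0.0019 0.0836] rows>= 3.0
((652.0806884765625, -164.12728881835938), (85.27462768554688, 85.58673858642578), 73.94978332519531)
```

View pics/w2.png

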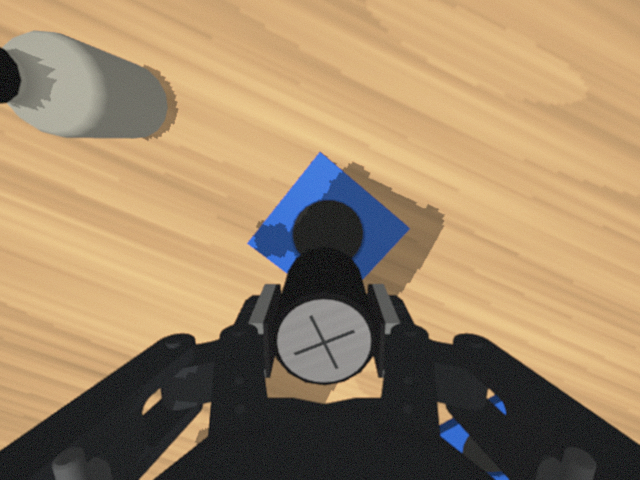

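The cap is held upright and central at (323,340), and the recess is at (328,232). The nest re-measures at (.652,-.164). I'll lower it.

```bash
python3 -m crank '0 0 0 .002 .002 .02 0;0 0 0 0 0 .025 0;0 0 0 0 0 .015 0;0 0 0 0 0 .01 0;0 0 0 0 0 .003 0;0 0 0 0 0 .003 0;0 0 0 0 0 0 0;0 0 0 0 0 0 0'
python3 go.py .652 -.164 .0263 23.5
```

```text
t: 4.75
position: [0.6543, -0.1644, 0.0367]
orientation: [[0.917, 0.399, 0.002], [0.399, -0.917, -0.0], [0.002, 0.001, -1.0]]
contact_force: [0.5, 0.1, -0.1]
width: 0.457
gripper_force: 40.6
t 4.75 p [ 0.6543 -0.1644  0.0367] psi 23.5
rotvec [ 0.0013 -0.0018  0.0007]
d before turn [-0.002  -0.0013  0.0104] after turn [-0.0019 -0.0013  0.0104] rows>= 1.0
```

```bash
python3 -m crank '0 0 0 0 0 .003 0;0 0 0 0 0 .003 0;0 0 0 0 0 .002 0;0 0 0 0 0 .001 0;0 0 0 0 0 0 0;0 0 0 0 0 0 0'
```

```text
t: 5.25
position: [0.6534, -0.1642, 0.0265]
orientation: [[0.917, 0.399, -0.0], [0.399, -0.917, -0.0], [-0.0, -0.0, -1.0]]
contact_force: [-0.8, 0.3, 1.5]
width: 0.458
gripper_force: 40.7
```

```bash
python3 -m crank '0 0 0 0 0 .001 0;0 0 0 0 0 0 0;0 0 0 0 0 0 0'; python3 -m crank '0 0 0 0 0 .001 0;0 0 0 0 0 0 0;0 0 0 0 0 0 0'
```

```text
t: 5.5
position: [0.6534, -0.1643, 0.0265]
orientation: [[0.917, 0.399, -0.0], [0.399, -0.917, -0.0], [-0.0, 0.0, -1.0]]
contact_force: [-2.0, 0.6, 5.3]
width: 0.456
gripper_force: 41.2
t: 5.75
position: [0.6535, -0.1643, 0.0265]
orientation: [[0.917, 0.399, 0.0], [0.399, -0.917, -0.0], [-0.0, 0.0, -1.0]]
contact_force: [-4.5, 0.5, 8.5]
width: 0.451
gripper_force: 41.5
```

```bash
python3 -m crank '0 0 0 0 0 -.002 .46;0 0 0 0 0 0 .6;0 0 0 0 0 0 .9;0 0 0 0 0 0 1;0 0 0 0 0 0 1;0 0 0 0 0 -.02 1;0 0 0 0 0 -.04 1;0 0 0 0 0 -.04 1;0 0 0 0 0 -.04 1;0 0 0 0 0 -.04 1;0 0 0 0 0 -.02 1;0 0 0 0 0 0 1'
python3 go.py .433 .109 .23 23.5
```

```text
t: 6.75
position: [0.6571, -0.1646, 0.2339]
orientation: [[0.917, 0.399, 0.013], [0.399, -0.917, -0.002], [0.011, 0.008, -1.0]]
contact_force: [1.2, -0.6, 0.6]
width: 1.003
gripper_force: 0.0
t 6.75 p [ 0.6571 -0.1646  0.2339] psi 23.5
rotvec [ 0.0076 -0.0113  0.0004]
d before turn [-9.630e-02 -3.403e-01  2.000e-04] after turn [-0.0964 -0.3402  0.0039] rows>= 9.0
```

```bash
python3 -m crank '0 0 0 -.0103 -.0376 0 1;0 0 0 -.0103 -.0376 0 1;0 0 0 -.0103 -.0376 0 1;0 0 0 -.0103 -.0376 0 1;0 0 0 -.0103 -.0376 0 1;0 0 0 -.0103 -.0376 0 1;0 0 0 -.0103 -.0376 0 1;0 0 0 -.0103 -.0376 0 1;0 0 0 -.0103 -.0376 0 1;0 0 0 0 0 0 1;0 0 0 0 0 0 1;0 0 0 0 0 0 1'
python3 - <<'E'
from h import *
o=r.observe(); im=r.get_image("wrist"); cv2.imwrite("pics/w3.png",im[:,:,::-1])
c=cam("wrist",o)
for b in blobs(masks(im)["grey"],100,6000):
    print(cen(b).round(1),cv2.contourArea(b),cast(c,[cen(b)],.04)[0].round(4),"tri",tri(cam("top"),(259.6,290.6),c,cen(b)))
im=r.get_image("top");cv2.imwrite("pics/top1.png",im[100:400,60:560,::-1])
E
python3 go.py .433 .109 .013 23.5
```

```text
t: 7.75
position: [0.4334, 0.1083, 0.2259]
orientation: [[0.917, 0.399, -0.0], [0.399, -0.917, -0.001], [-0.001, 0.001, -1.0]]
contact_force: [-0.6, -0.6, 0.5]
width: 0.999
gripper_force: 0.0
[626.9 376.5] 118.0 [ 0.3992 -0.2832  0.04  ] tri (array([0.44460279, 0.0724946 , 0.30861389]), np.float64(0.07404784577994045))
[619.6 371. ] 110.0 [ 0.4019 -0.2711  0.04  ] tri (array([0.44467661, 0.07261934, 0.30697263]), np.float64(0.07392430441249724))
[323.6 215.6] 344.0 [0.4325 0.1078 0.04  ] tri (array([0.4330134 , 0.10831702, 0.04331975]), np.float64(0.0004854985901595719))
[595.1   5.5] 448.5 [ 0.6876 -0.0286  0.04  ] tri (array([0.44556215, 0.11055783, 0.37835161]), np.float64(0.11008651234191753))
t 7.85 p [0.434  0.1074 0.2258] psi 23.4
rotvec [ 0.0002  0.0007 -0.0021]
d before turn [-2.000e-04 -1.900e-03  2.128e-01] after turn [-0.0003 -0.0019  0.2128] rows>= 6.0
```

View pics/top1.png

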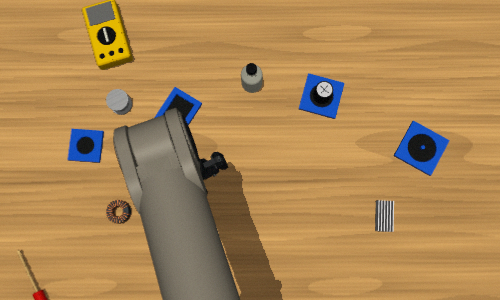

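The crop shows the large cap standing inside its nest at (323,92). The small cap re-measures at (.433,.108). I'll go down on it.

```bash
python3 -m crank '0 0 0 0 -.001 .036 1;0 0 0 0 0 .036 1;0 0 0 0 0 .036 1;0 0 0 0 0 .036 1;0 0 0 0 0 .026 1;0 0 0 0 0 .016 1;0 0 0 0 0 .016 1;0 0 0 0 0 .01 1;0 0 0 0 0 0 1;0 0 0 0 0 0 1'
python3 -m crank '0 0 0 0 0 0 0;0 0 0 0 0 0 0;0 0 0 0 0 0 0;0 0 0 0 0 0 0;0 0 0 0 0 0 0;0 0 0 0 0 0 0;0 0 0 0 0 0 0;0 0 0 0 0 0 0;0 0 0 0 0 0 0' 30
```

```text
t: 8.68
position: [0.4332, 0.1092, 0.014]
orientation: [[0.917, 0.398, -0.001], [0.398, -0.917, -0.0], [-0.001, -0.0, -1.0]]
contact_force: [-0.1, 0.7, -0.5]
width: 1.0
gripper_force: 0.0
t: 9.43
position: [0.4334, 0.11, 0.0149]
orientation: [[0.917, 0.399, 0.001], [0.399, -0.917, -0.0], [0.001, 0.0, -1.0]]
contact_force: [-1.0, -0.7, 5.3]
width: 0.292
gripper_force: 29.6
```

```bash
python3 -m crank '0 0 0 0 0 -.01 0;0 0 0 0 0 -.03 0;0 0 0 0 0 -.03 0;0 0 0 0 0 -.02 0;0 0 0 0 0 0 0;0 0 0 0 0 0 0;0 0 0 0 0 0 0'
python3 go.py .5405 .372 .105 23.5
```

```text
t: 10.02
position: [0.4321, 0.1095, 0.1037]
orientation: [[0.917, 0.399, -0.001], [0.399, -0.917, -0.001], [-0.002, -0.0, -1.0]]
contact_force: [0.1, 0.4, -0.9]
width: 0.29
gripper_force: 29.6
t 10.0167 p [0.4321 0.1095 0.1037] psi 23.5
rotvec [-0.0001  0.0015  0.0007]
d before turn [ 0.2042 -0.1974 -0.0016] after turn [ 0.2041 -0.1975 -0.0013] rows>= 7.0
```

```bash
python3 -m crank '0 0 0 .0255 -.0247 0 0;0 0 0 .0255 -.0247 0 0;0 0 0 .0255 -.0247 0 0;0 0 0 .0255 -.0247 0 0;0 0 0 .0255 -.0247 0 0;0 0 0 .0255 -.0247 0 0;0 0 0 .0255 -.0247 0 0;0 0 0 .0255 -.0247 0 0;0 0 0 0 0 0 0;0 0 0 0 0 0 0;0 0 0 0 0 0 0'
python3 - <<'E'
from h import *
o=r.observe(); im=r.get_image("wrist"); cv2.imwrite("pics/w4.png",im[:,:,::-1])
c=cam("wrist",o)
b=max(blobs(masks(im)["blue"],1000),key=cv2.contourArea)
print(cv2.minAreaRect(np.float32(cast(c,b.reshape(-1,2),.009)[:,:2])*1000))
E
python3 go.py .5405 .372 .0185 23.5
```

```text
t: 10.93
position: [0.5399, 0.3712, 0.1019]
orientation: [[0.917, 0.4, -0.003], [0.4, -0.917, -0.003], [-0.004, 0.002, -1.0]]
contact_force: [-0.8, -1.3, 0.0]
width: 0.29
gripper_force: 29.7
((540.3710327148438, 371.90948486328125), (71.78360748291016, 72.14069366455078), 85.99100494384766)
t 10.9833 p [0.5405 0.3704 0.1026] psi 23.5
rotvec [ 0.0022  0.0034 -0.    ]
d before turn [ 0.001  -0.0016  0.0841] after turn [ 0.0007 -0.0015  0.0841] rows>= 3.0
```

View pics/w4.png

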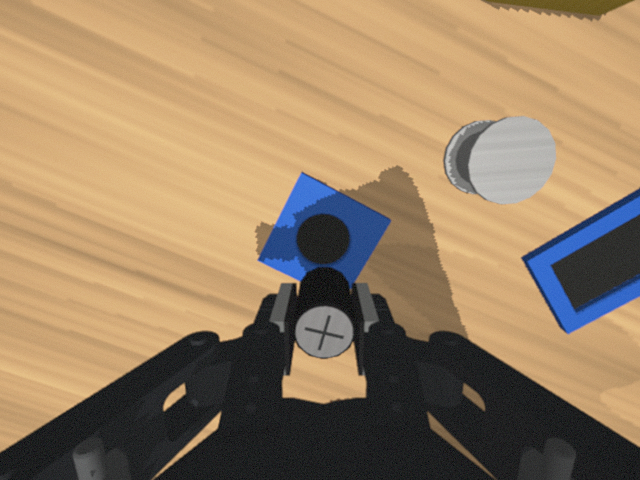

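The small cap is held upright at (324,331), its recess is at (323,239), and the reel at (500,160) is well clear. I'll lower it.

```bash
python3 -m crank '0 0 0 0 -.0005 .02 0;0 0 0 0 0 .025 0;0 0 0 0 0 .017 0;0 0 0 0 0 .01 0;0 0 0 0 0 .004 0;0 0 0 0 0 .003 0;0 0 0 0 0 .002 0;0 0 0 0 0 0 0;0 0 0 0 0 0 0'
python3 -m crank '0 0 0 0 0 .001 0;0 0 0 0 0 .001 0;0 0 0 0 0 0 0;0 0 0 0 0 0 0'
```

```text
t: 11.73
position: [0.5415, 0.3734, 0.0244]
orientation: [[0.917, 0.399, 0.002], [0.399, -0.917, 0.001], [0.002, -0.0, -1.0]]
contact_force: [-0.1, -0.2, -0.5]
width: 0.294
gripper_force: 29.7
t: 12.07
position: [0.5408, 0.373, 0.0213]
orientation: [[0.917, 0.399, 0.0], [0.399, -0.917, -0.0], [0.0, 0.0, -1.0]]
contact_force: [-0.5, 0.4, 0.6]
width: 0.293
gripper_force: 29.7
```

```bash
python3 -m crank '0 0 0 0 0 .001 0;0 0 0 0 0 .001 0;0 0 0 0 0 0 0;0 0 0 0 0 0 0;0 0 0 0 0 0 0'; python3 -m crank '0 0 0 0 0 .001 0;0 0 0 0 0 0 0;0 0 0 0 0 0 0';python3 -m crank '0 0 0 0 0 .001 0;0 0 0 0 0 0 0;0 0 0 0 0 0 0'
```

```text
t: 12.48
position: [0.5408, 0.3729, 0.0192]
orientation: [[0.917, 0.399, -0.0], [0.399, -0.917, -0.0], [-0.0, 0.0, -1.0]]
contact_force: [0.5, -0.2, -1.1]
width: 0.288
gripper_force: 29.7
t: 12.73
position: [0.5409, 0.373, 0.019]
orientation: [[0.917, 0.399, 0.0], [0.399, -0.917, -0.0], [0.0, 0.0, -1.0]]
contact_force: [-1.1, -0.8, 5.2]
width: 0.294
gripper_force: 30.1
t: 12.98
position: [0.5409, 0.373, 0.019]
orientation: [[0.917, 0.399, 0.001], [0.399, -0.917, -0.0], [0.0, 0.0, -1.0]]
contact_force: [-3.4, -2.2, 9.2]
width: 0.292
gripper_force: 30.7
```

```bash
python3 -m crank '0 0 0 0 0 -.002 .3;0 0 0 0 0 0 .6;0 0 0 0 0 0 .9;0 0 0 0 0 0 1;0 0 0 0 0 0 1;0 0 0 0 0 -.02 1;0 0 0 0 0 -.04 1;0 0 0 0 0 -.04 1;0 0 0 0 0 -.04 1;0 0 0 0 0 -.04 1;0 0 0 0 0 -.02 1;0 0 0 0 0 0 1'
python3 -m crank '0 0 0 -.0288 .0033 0 1;0 0 0 -.0288 .0033 0 1;0 0 0 -.0288 .0033 0 1;0 0 0 -.0288 .0033 0 1;0 0 0 -.0288 .0033 0 1;0 0 0 -.0288 .0033 0 1;0 0 0 0 0 0 1;0 0 0 0 0 0 1;0 0 0 0 0 0 1'
python3 - <<'E'
from h import *
o=r.observe(); im=r.get_image("wrist"); cv2.imwrite("pics/w5.png",im[:,:,::-1])
c=cam("wrist",o); m=masks(im)["part"]
for b in blobs(cv2.morphologyEx(m,cv2.MORPH_CLOSE,np.ones((3,3))),800):
    e=cv2.minEnclosingCircle(np.float32(cast(c,b.reshape(-1,2),.02)[:,:2])*1000); print(cen(b).round(1),cv2.contourArea(b),e)
E
python3 go.py .391 .287 .006 23.5
```

```text
t: 13.98
position: [0.5432, 0.3757, 0.2266]
orientation: [[0.917, 0.399, 0.01], [0.399, -0.917, 0.008], [0.013, -0.004, -1.0]]
contact_force: [0.0, 0.7, -0.3]
width: 1.001
gripper_force: 0.0
t: 14.73
position: [0.3909, 0.2857, 0.2191]
orientation: [[0.917, 0.399, 0.001], [0.399, -0.917, 0.0], [0.001, 0.0, -1.0]]
contact_force: [0.7, -0.2, 0.5]
width: 0.996
gripper_force: 0.0
[316.8 413. ] 66981.0 ((63.630069732666016, 148.59715270996094), 417.2192687988281)
[320.5 210.6] 1857.0 ((390.6091613769531, 289.0185852050781), 26.438108444213867)
[532.   48.6] 9776.0 ((605.0635375976562, 173.9176788330078), 63.803504943847656)
[303.2  33.4] 5786.0 ((537.209228515625, 370.1767883300781), 49.42748260498047)
t 14.7833 p [0.3913 0.2861 0.2192] psi 23.5
rotvec [-0.0004 -0.0008  0.0001]
d before turn [-1.000e-04 -9.000e-04  2.132e-01] after turn [ 1.000e-04 -1.000e-03  2.132e-01] rows>= 6.0
```

View pics/w5.png

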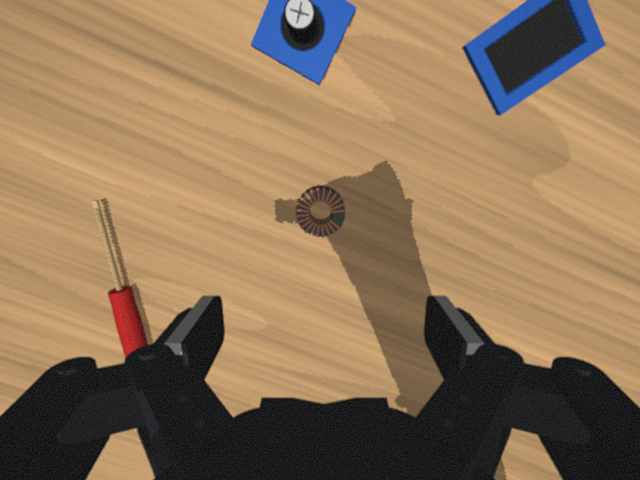

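The small cap stands in its nest at (300,15), and the choke is centred at (320,210), which puts it at (.391,.288). I'll go down and grip it.

```bash
python3 -m crank '0 0 0 0 -.0015 .036 1;0 0 0 0 0 .036 1;0 0 0 0 0 .036 1;0 0 0 0 0 .036 1;0 0 0 0 0 .026 1;0 0 0 0 0 .016 1;0 0 0 0 0 .016 1;0 0 0 0 0 .009 1;0 0 0 0 0 .001 1;0 0 0 0 0 0 1;0 0 0 0 0 0 1'
python3 -m crank '0 0 0 0 0 0 0;0 0 0 0 0 0 0;0 0 0 0 0 0 0;0 0 0 0 0 0 0;0 0 0 0 0 0 0;0 0 0 0 0 0 0;0 0 0 0 0 0 0;0 0 0 0 0 0 0' 50
python3 -m crank '0 0 0 0 0 -.01 0;0 0 0 0 0 -.03 0;0 0 0 0 0 -.03 0;0 0 0 0 0 -.03 0;0 0 0 0 0 -.02 0;0 0 0 0 0 0 0;0 0 0 0 0 0 0;0 0 0 0 0 0 0'
python3 go.py .5303 -.385 .125 23.5
```

```text
t: 15.7
position: [0.3907, 0.288, 0.008]
orientation: [[0.917, 0.399, 0.001], [0.399, -0.917, 0.001], [0.002, -0.001, -1.0]]
contact_force: [-0.2, -0.3, 0.3]
width: 0.998
gripper_force: 0.0
t: 16.37
position: [0.3904, 0.2878, 0.0086]
orientation: [[0.917, 0.4, 0.002], [0.4, -0.917, 0.001], [0.002, -0.0, -1.0]]
contact_force: [-1.4, -0.7, 5.5]
width: 0.562
gripper_force: 51.0
t: 17.03
position: [0.3891, 0.2863, 0.1267]
orientation: [[0.917, 0.399, -0.001], [0.399, -0.917, -0.001], [-0.002, 0.001, -1.0]]
contact_force: [-0.4, -0.9, -3.0]
width: 0.564
gripper_force: 52.2
t 17.0333 p [0.3891 0.2863 0.1267] psi 23.5
rotvec [0.0008 0.0016 0.0006]
d before turn [-0.1386  0.6718  0.0024] after turn [-0.1382  0.6719  0.0017] rows>= 17.0
```

```bash
python3 -m crank '0 0 0 -.0077 .0373 0 0;0 0 0 -.0077 .0373 0 0;0 0 0 -.0077 .0373 0 0;0 0 0 -.0077 .0373 0 0;0 0 0 -.0077 .0373 0 0;0 0 0 -.0077 .0373 0 0;0 0 0 -.0077 .0373 0 0;0 0 0 -.0077 .0373 0 0;0 0 0 -.0077 .0373 0 0;0 0 0 -.0077 .0373 0 0;0 0 0 -.0077 .0373 0 0;0 0 0 -.0077 .0373 0 0'
python3 -m crank '0 0 0 -.0077 .0373 0 0;0 0 0 -.0077 .0373 0 0;0 0 0 -.0077 .0373 0 0;0 0 0 -.0077 .0373 0 0;0 0 0 -.0077 .0373 0 0;0 0 0 -.0077 .0373 0 0;0 0 0 0 0 0 0;0 0 0 0 0 0 0;0 0 0 0 0 0 0;0 0 0 0 0 0 0'
python3 - <<'E'
from h import *
o=r.observe(); im=r.get_image("wrist"); cv2.imwrite("pics/w6.png",im[:,:,::-1])
c=cam("wrist",o)
b=max(blobs(masks(im)["blue"],1000),key=cv2.contourArea)
print(cv2.minAreaRect(np.float32(cast(c,b.reshape(-1,2),.009)[:,:2])*1000))
E
python3 go.py .5303 -.385 .0126 23.5
```

```text
t: 18.03
position: [0.4822, -0.1616, 0.1254]
orientation: [[0.917, 0.399, -0.004], [0.399, -0.917, 0.001], [-0.003, -0.003, -1.0]]
contact_force: [1.1, -0.2, -1.2]
width: 0.562
gripper_force: 52.2
t: 18.87
position: [0.5308, -0.3811, 0.1259]
orientation: [[0.916, 0.402, -0.002], [0.402, -0.916, 0.003], [-0.0, -0.004, -1.0]]
contact_force: [0.1, 1.1, -1.4]
width: 0.561
gripper_force: 52.4
((529.7229614257812, -386.05511474609375), (91.68920135498047, 91.38482666015625), 59.563655853271484)
t 18.9167 p [ 0.531  -0.3812  0.1266] psi 23.7
rotvec [-0.0025  0.0001  0.0036]
d before turn [-0.0022  0.0035  0.1139] after turn [-0.0022  0.0032  0.114 ] rows>= 3.0
```

View pics/w6.png

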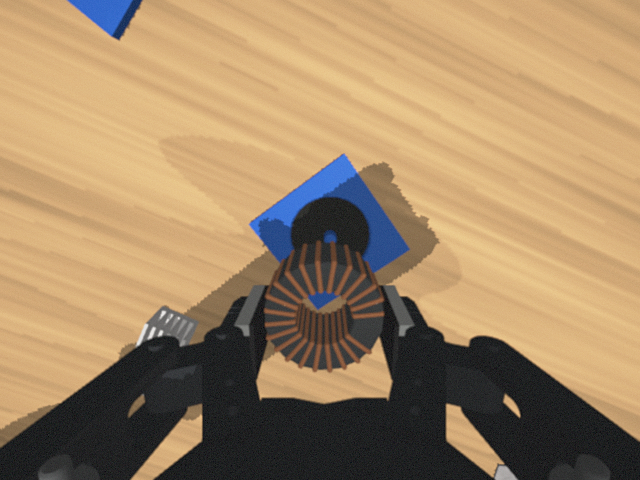

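The choke is held level at (323,307) over its nest, with the post at (330,238). I'll correct by about 4 mm and go partway down.

```bash
python3 -m crank '0 0 0 -.0025 .0035 .02 0;0 0 0 0 0 .03 0;0 0 0 0 0 .02 0;0 0 0 0 0 .01 0;0 0 0 0 0 0 0;0 0 0 0 0 0 0;0 0 0 0 0 0 0;0 0 0 0 0 0 0'
python3 go.py .530 -.3855 .0126 23.5
```

```text
t: 19.58
position: [0.5315, -0.3886, 0.0496]
orientation: [[0.917, 0.4, 0.003], [0.4, -0.917, -0.002], [0.002, 0.003, -1.0]]
contact_force: [-1.0, -0.4, -2.0]
width: 0.562
gripper_force: 52.4
t 19.5833 p [ 0.5315 -0.3886  0.0496] psi 23.6
rotvec [ 0.0035 -0.0023  0.0011]
d before turn [-0.0002 -0.0035  0.037 ] after turn [-0.0001 -0.0034  0.037 ] rows>= 1.0
```

```bash
python3 -m crank '0 0 0 0 -.002 .008 0;0 0 0 0 0 .006 0;0 0 0 0 0 .004 0;0 0 0 0 0 .003 0;0 0 0 0 0 .003 0;0 0 0 0 0 .002 0;0 0 0 0 0 .001 0;0 0 0 0 0 0 0;0 0 0 0 0 0 0;0 0 0 0 0 0 0'
python3 go.py .530 -.3855 .0126 23.5
```

```text
t: 20.42
position: [0.5294, -0.3862, 0.0206]
orientation: [[0.917, 0.399, 0.0], [0.399, -0.917, -0.0], [0.0, 0.0, -1.0]]
contact_force: [0.5, -0.3, -0.5]
width: 0.565
gripper_force: 52.4
t 20.4167 p [ 0.5294 -0.3862  0.0206] psi 23.5
rotvec [ 0.0005 -0.0003  0.0007]
d before turn [ 0.0009 -0.0004  0.008 ] after turn [ 0.0009 -0.0004  0.008 ] rows>= 1.0
```

```bash
python3 -m crank '0 0 0 0 0 .002 0;0 0 0 0 0 .002 0;0 0 0 0 0 .001 0;0 0 0 0 0 .001 0;0 0 0 0 0 .001 0;0 0 0 0 0 0 0;0 0 0 0 0 0 0;0 0 0 0 0 0 0'; python3 -m crank '0 0 0 0 0 .001 0;0 0 0 0 0 0 0;0 0 0 0 0 0 0';python3 -m crank '0 0 0 0 0 .001 0;0 0 0 0 0 0 0;0 0 0 0 0 0 0'
```

```text
t: 21.08
position: [0.5292, -0.3861, 0.0133]
orientation: [[0.917, 0.399, 0.0], [0.399, -0.917, -0.0], [0.0, 0.0, -1.0]]
contact_force: [0.2, -0.4, -0.7]
width: 0.562
gripper_force: 52.4
t: 21.33
position: [0.5294, -0.3863, 0.0128]
orientation: [[0.917, 0.399, 0.001], [0.399, -0.917, -0.0], [0.0, 0.001, -1.0]]
contact_force: [-1.2, 0.7, 0.6]
width: 0.562
gripper_force: 52.5
t: 21.58
position: [0.5294, -0.3863, 0.0127]
orientation: [[0.917, 0.399, 0.001], [0.399, -0.917, -0.001], [0.0, 0.001, -1.0]]
contact_force: [-1.8, 1.2, 5.8]
width: 0.561
gripper_force: 53.1
```

```bash
python3 -m crank '0 0 0 0 0 -.002 .57;0 0 0 0 0 0 .7;0 0 0 0 0 0 .9;0 0 0 0 0 0 1;0 0 0 0 0 0 1;0 0 0 0 0 -.02 1;0 0 0 0 0 -.04 1;0 0 .1025 0 0 -.04 1;0 0 .1025 0 0 -.04 1;0 0 .1025 0 0 -.04 1;0 0 .1025 0 0 -.03 1;0 0 0 0 0 0 1'
python3 -m crank '0 0 0 -.0303 -.0186 0 1;0 0 0 -.0303 -.0186 0 1;0 0 0 -.0303 -.0186 0 1;0 0 0 -.0303 -.0186 0 1;0 0 0 -.0303 -.0186 0 1;0 0 0 0 0 0 1;0 0 0 0 0 0 1;0 0 0 0 0 0 1'
python3 - <<'E'
from h import *
o=r.observe(); im=r.get_image("wrist"); cv2.imwrite("pics/w7.png",im[:,:,::-1])
c=cam("wrist",o)
for b in blobs(cv2.morphologyEx(masks(im)["part"],cv2.MORPH_OPEN,np.ones((3,3))),800,20000):
    print(cen(b).round(1),cv2.contourArea(b),"tri",tri(cam("top"),(445.5,315.6),c,cen(b)))
m=cv2.morphologyEx(masks(im)["grey"],cv2.MORPH_CLOSE,np.ones((7,7)))
for b in blobs(m,800,20000):
    print("grey",cen(b).round(1),"tri",tri(cam("top"),(445.5,315.6),c,cen(b)),cv2.minAreaRect(np.float32(cast(c,b.reshape(-1,2),.03)[:,:2])*1000))
E
python3 go.py .378 -.293 .007 0
```

```text
t: 22.58
position: [0.533, -0.3884, 0.2327]
orientation: [[1.0, -0.002, 0.014], [-0.002, -1.0, -0.01], [0.014, 0.01, -1.0]]
contact_force: [1.3, -0.5, 0.9]
width: 1.003
gripper_force: 0.0
t: 23.25
position: [0.3782, -0.2936, 0.2237]
orientation: [[1.0, 0.001, 0.002], [0.001, -1.0, -0.001], [0.002, 0.001, -1.0]]
contact_force: [0.5, -0.9, -0.2]
width: 1.004
gripper_force: 0.0
[323.6 210. ] 2190.5 tri (array([ 0.37891716, -0.29477   ,  0.01863292]), np.float64(0.0018082339671400942))
[421.9  53.2] 10182.0 tri (array([ 0.33129527, -0.12743139,  0.90858078]), np.float64(0.04991059765520973))
grey [323.4 211.4] tri (array([ 0.37847611, -0.29426144,  0.02240514]), np.float64(0.0010006601005079921)) ((379.2966613769531, -293.7369079589844), (35.16493225097656, 69.35597229003906), 86.59717559814453)
t 23.3 p [ 0.3788 -0.2939  0.2238] psi 0.1
rotvec [ 0.0012 -0.0019  0.0013]
d before turn [-0.0012 -0.0012  0.2168] after turn [-0.0008 -0.0009  0.2168] rows>= 6.0
```

View pics/w7.png

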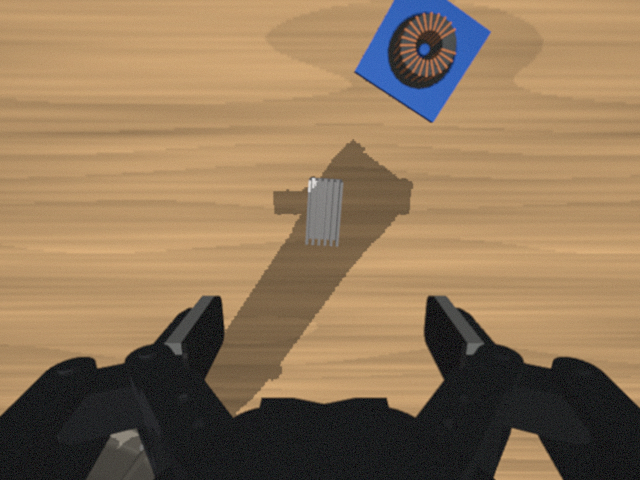

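The choke is seated over its post at (425,48). The heat sink is at (323,211), turned about -3°, at (.3785,-.294). I'll turn by .05 and go down.

```bash
python3 -m crank '0 0 .05 0 0 .036 1;0 0 0 0 0 .036 1;0 0 0 0 0 .036 1;0 0 0 0 0 .036 1;0 0 0 0 0 .026 1;0 0 0 0 0 .016 1;0 0 0 0 0 .016 1;0 0 0 0 0 .01 1;0 0 0 0 0 .003 1;0 0 0 0 0 0 1;0 0 0 0 0 0 1'
python3 -m crank '0 0 0 0 0 0 0;0 0 0 0 0 0 0;0 0 0 0 0 0 0;0 0 0 0 0 0 0;0 0 0 0 0 0 0;0 0 0 0 0 0 0;0 0 0 0 0 0 0;0 0 0 0 0 0 0;0 0 0 0 0 0 0' 50
python3 -m crank '0 0 0 0 0 -.01 0;0 0 0 0 0 -.03 0;0 0 0 0 0 -.03 0;0 0 0 0 0 -.03 0;0 0 0 0 0 -.02 0;0 0 0 0 0 0 0;0 0 0 0 0 0 0;0 0 0 0 0 0 0'
python3 go.py .6113 .1687 .125 -32
```

```text
t: 24.22
position: [0.3787, -0.2939, 0.0089]
orientation: [[0.999, -0.049, 0.001], [-0.049, -0.999, -0.001], [0.001, 0.001, -1.0]]
contact_force: [-0.8, -0.2, -0.1]
width: 0.997
gripper_force: 0.0
t: 24.97
position: [0.3782, -0.2938, 0.0091]
orientation: [[0.999, -0.049, 0.001], [-0.049, -0.999, -0.001], [0.001, 0.001, -1.0]]
contact_force: [-0.0, -0.5, 5.9]
width: 0.388
gripper_force: 52.2
t: 25.63
position: [0.3765, -0.2924, 0.1273]
orientation: [[0.999, -0.049, -0.002], [-0.049, -0.999, 0.002], [-0.002, -0.001, -1.0]]
contact_force: [-0.7, 0.5, -0.5]
width: 0.386
gripper_force: 51.4
t 25.6333 p [ 0.3765 -0.2924  0.1273] psi -2.8
rotvec [-0.0009  0.0025  0.5094]
d before turn [ 0.2119 -0.4721  0.0025] after turn [-0.0452 -0.5155  0.0023] rows>= 13.0
```

```bash
python3 -m crank '0 0 .102 0 0 0 0;0 0 .102 0 0 0 0;0 0 .102 0 0 0 0;0 0 .102 0 0 0 0;0 0 .102 0 0 0 0;0 0 0 -.003 -.0368 0 0;0 0 0 -.003 -.0368 0 0;0 0 0 -.003 -.0368 0 0;0 0 0 -.003 -.0368 0 0;0 0 0 -.003 -.0368 0 0;0 0 0 -.003 -.0368 0 0;0 0 0 -.003 -.0368 0 0'
python3 -m crank '0 0 0 -.0034 -.0368 0 0;0 0 0 -.0034 -.0368 0 0;0 0 0 -.0034 -.0368 0 0;0 0 0 -.0034 -.0368 0 0;0 0 0 -.0034 -.0368 0 0;0 0 0 -.0034 -.0368 0 0;0 0 0 -.0034 -.0368 0 0;0 0 0 0 0 0 0;0 0 0 0 0 0 0;0 0 0 0 0 0 0;0 0 0 0 0 0 0'
python3 - <<'E'
from h import *
o=r.observe(); im=r.get_image("wrist"); cv2.imwrite("pics/w8.png",im[:,:,::-1])
c=cam("wrist",o); print(np.round(o["joint_pos"],2))
b=max(blobs(masks(im)["blue"],1000),key=cv2.contourArea)
print(cv2.minAreaRect(np.float32(cast(c,b.reshape(-1,2),.009)[:,:2])*1000))
E
python3 go.py .6113 .1687 .0131 -32
```

```text
t: 26.63
position: [0.4951, -0.0619, 0.1262]
orientation: [[0.848, -0.53, -0.005], [-0.53, -0.848, 0.001], [-0.004, 0.002, -1.0]]
contact_force: [0.0, -1.2, -1.4]
width: 0.383
gripper_force: 51.4
t: 27.55
position: [0.612, 0.1649, 0.1267]
orientation: [[0.847, -0.532, -0.003], [-0.532, -0.847, -0.003], [-0.001, 0.004, -1.0]]
contact_force: [0.1, -0.5, -1.8]
width: 0.385
gripper_force: 51.3
[-0.13  0.57 -0.24  1.4   0.14  1.19 -2.53]
((616.5385131835938, 165.51429748535156), (73.30224609375, 92.94607543945312), 58.21942138671875)
t 27.6 p [0.6123 0.1648 0.1273] psi -32.2
rotvec [ 0.0028  0.0006 -0.0033]
d before turn [-0.0029 -0.0031  0.1142] after turn [-0.0029 -0.0028  0.1142] rows>= 3.0
```

View pics/w8.png

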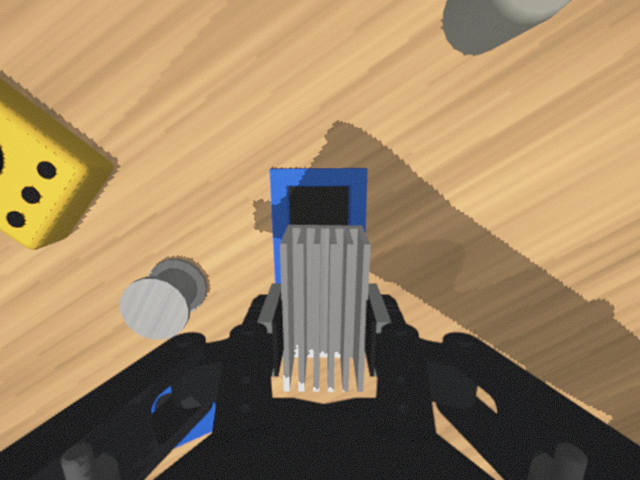

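The heat sink is held level and aligned with the oblong recess, with the sink at (325,310) and the recess end at (320,205). The reel at (160,305) is clear. I'll go partway down.

```bash
python3 -m crank '0 0 0 -.001 -.001 .02 0;0 0 0 0 0 .03 0;0 0 0 0 0 .02 0;0 0 0 0 0 .01 0;0 0 0 0 0 0 0;0 0 0 0 0 0 0;0 0 0 0 0 0 0;0 0 0 0 0 0 0'
python3 go.py .6113 .1687 .0131 -32
```

```text
t: 28.27
position: [0.6141, 0.169, 0.0504]
orientation: [[0.847, -0.531, 0.004], [-0.531, -0.847, 0.001], [0.003, -0.003, -1.0]]
contact_force: [0.1, -0.5, -1.4]
width: 0.381
gripper_force: 51.3
t 28.2667 p [0.6141 0.169  0.0504] psi -32.1
rotvec [-0.003  -0.0026 -0.001 ]
d before turn [-0.0023  0.0019  0.0373] after turn [-0.0022  0.0017  0.0373] rows>= 1.0
```

```bash
python3 -m crank '0 0 0 -.001 .001 .008 0;0 0 0 0 0 .006 0;0 0 0 0 0 .004 0;0 0 0 0 0 .003 0;0 0 0 0 0 .003 0;0 0 0 0 0 .002 0;0 0 0 0 0 .001 0;0 0 0 0 0 0 0;0 0 0 0 0 0 0;0 0 0 0 0 0 0'
python3 go.py .6113 .1687 .0131 -32
```

```text
t: 29.1
position: [0.6114, 0.1684, 0.0215]
orientation: [[0.848, -0.53, 0.001], [-0.53, -0.848, 0.0], [0.0, -0.0, -1.0]]
contact_force: [-0.9, 0.9, -1.5]
width: 0.383
gripper_force: 51.3
t 29.1 p [0.6114 0.1684 0.0215] psi -32.0
rotvec [-0.0004 -0.0004 -0.0006]
d before turn [-0.0003 -0.0002  0.0084] after turn [-0.0003 -0.0002  0.0084] rows>= 1.0
```

```bash
python3 -m crank '0 0 0 0 0 .002 0;0 0 0 0 0 .002 0;0 0 0 0 0 .001 0;0 0 0 0 0 .001 0;0 0 0 0 0 .001 0;0 0 0 0 0 0 0;0 0 0 0 0 0 0;0 0 0 0 0 0 0'; python3 -m crank '0 0 0 0 0 .001 0;0 0 0 0 0 0 0;0 0 0 0 0 0 0';python3 -m crank '0 0 0 0 0 .001 0;0 0 0 0 0 0 0;0 0 0 0 0 0 0'
```

```text
t: 29.77
position: [0.6112, 0.1683, 0.0143]
orientation: [[0.848, -0.53, 0.0], [-0.53, -0.848, -0.0], [0.0, -0.0, -1.0]]
contact_force: [-0.7, -0.5, -0.5]
width: 0.391
gripper_force: 51.3
t: 30.02
position: [0.6112, 0.1683, 0.0133]
orientation: [[0.848, -0.531, -0.0], [-0.531, -0.848, -0.0], [-0.0, 0.0, -1.0]]
contact_force: [-0.7, 0.4, -1.6]
width: 0.384
gripper_force: 51.4
t: 30.27
position: [0.6112, 0.1683, 0.0132]
orientation: [[0.848, -0.53, 0.0], [-0.53, -0.848, -0.0], [0.0, -0.0, -1.0]]
contact_force: [-1.6, -0.9, 5.5]
width: 0.386
gripper_force: 52.1
```

Contact is at the expected height. I'll release, rise, and move clear of everything to look.

```bash
python3 -m crank '0 0 0 0 0 -.002 .4;0 0 0 0 0 0 .6;0 0 0 0 0 0 .9;0 0 0 0 0 0 1;0 0 0 0 0 0 1;0 0 0 0 0 -.02 1;0 0 0 0 0 -.04 1;0 0 0 0 0 -.04 1;0 0 0 0 0 -.04 1;0 0 0 0 0 -.04 1;0 0 0 0 0 -.04 1;0 0 0 0 0 0 1'
python3 -m crank '0 0 0 -.035 0 0 1;0 0 0 -.035 0 0 1;0 0 0 -.035 0 0 1;0 0 0 -.035 0 0 1;0 0 0 0 0 0 1;0 0 0 0 0 0 1;0 0 0 0 0 0 1;0 0 0 0 0 0 1'
python3 - <<'E'
from h import *
a=r.get_image("scene")[110:400,180:500,::-1]; b=r.get_image("wrist")[:,:,::-1]
cv2.imwrite("pics/end.png",cv2.resize(a,None,fx=2,fy=2)); cv2.imwrite("pics/endw.png",b)
E
```

```text
t: 31.27
position: [0.6159, 0.1703, 0.245]
orientation: [[0.848, -0.53, 0.018], [-0.531, -0.848, 0.006], [0.012, -0.015, -1.0]]
contact_force: [1.5, 0.5, 1.3]
width: 0.996
gripper_force: 0.0
t: 31.93
position: [0.4938, 0.2412, 0.234]
orientation: [[0.846, -0.533, 0.001], [-0.533, -0.846, -0.001], [0.001, 0.0, -1.0]]
contact_force: [1.1, 0.2, -0.3]
width: 1.001
gripper_force: 0.0
```

View pics/end.png

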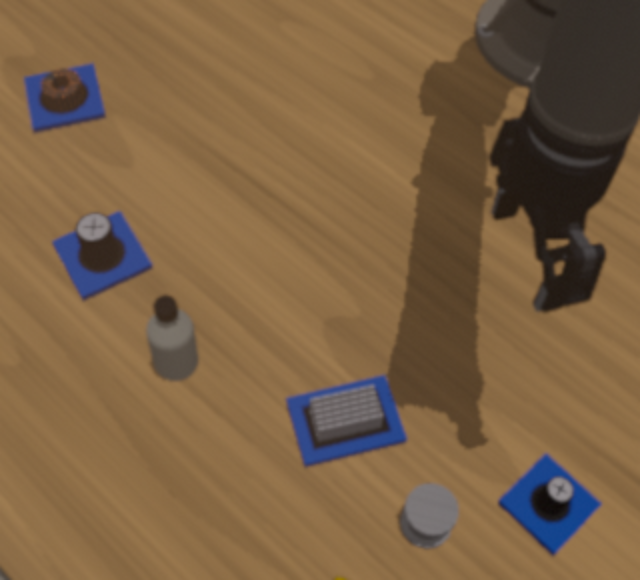

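View pics/endw.png

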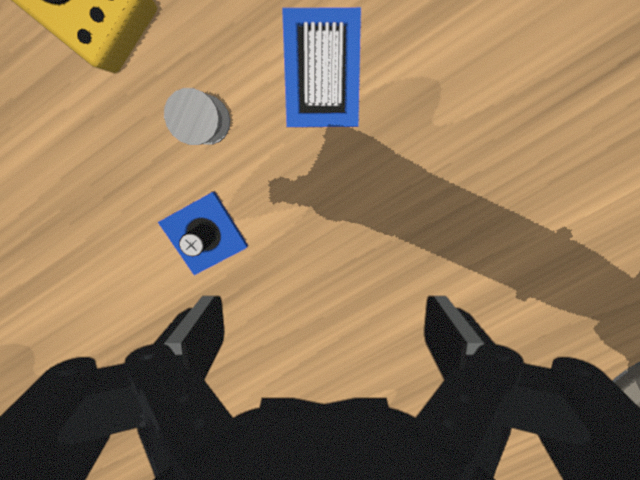

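All four parts stand upright in their recesses: choke (64,92), large cap (95,240), heat sink (345,412) and small cap (555,495) in the scene crop. The reel and bottle are where they were, and the gripper is clear.

```bash
python3 -c "from bench import r; print(r.sign_off())"
```

```text
the job is handed in; nothing more can be done
None
```

All four parts are upright and down in their nests, the reel and bottle were left where they stood, and I handed the job in after about 32 s on the robot's clock; no verdict came back.

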